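Turn the sampling wheel to the green detector and start the reading

ROBOT

A 7-joint arm with a two-finger parallel gripper is mounted at the origin on the work surface. World frame = base frame: x ahead of the robot, y to its left, z up, the work surface at z = 0. Lengths are in m, angles in rad, forces in N, time in s.
With the tool pointing down it reaches from about 0.425 to 0.875 m from the base axis. Payload 4.7 kg.
Tool frame: the origin (TCP) lies midway between the tips of the shut fingers; the grasp point (between the pads) lies ctrl.grasp_offset behind it (ctrl.grasp_offset is the distance from the TCP to the grasp point, in m); z points along the fingers, y is the line along which they close (so a half turn about z gives the same grasp; the last joint's range is limited). The gripper opens to 87 mm and grips with 3 to 60 N. Pads are 19 mm wide; open, the fingers measure 117 mm over their backs; the gripper's body (75 mm by 190 mm) begins 51 mm behind the grasp point.
Start: joints at [1.229, 0.321, -0.07, 1.45, 0.023, 1.371, -0.057], TCP at [0.226, -0.609, 0.223] pointing down, gripper open.
Joint ranges: [-2.86, 2.86], [-0.3, 2.09], [-1.38, 1.24], [0.06, 2.45], [-1.56, 4.7], [0.09, 2.05], [-2.69, 2.69]. Speed limits (rad/s): [2.57, 2.57, 3.14, 3.14, 3.14, 3.14, 3.14].

INTERFACE

Orientations are given as a rotation vector (axis times angle).
In Python, from bench import ctrl gives the robot as it stands. The module is installed in compiled form; this text tells all that it offers.
- The arm moves only by the tool jog_arm, never from a script. Its argument "moves" is one flat list of numbers, 7 for each row, row after row: the shift along the tool's x, y, z in units of 30 cm (1.0 is 30 cm), then the turn, a rotation vector about the tool's x, y, z in units of 60 degrees (1.0 is 60 degrees), then the gripper's target within -1 to 1 (fully open at 1, half-way at 0, shut at -1). In form: [x, y, z, wx, wy, wz, fingers, x, y, z, wx, wy, wz, fingers, ...]. A call has exactly 8 rows; each row is the pose to reach, as a shift and turn from the pose commanded when the call began, along the tool's axes at that moment; what a row does not reach only later rows make up. A row lasts 1/8 s, in which the tool goes at most 62.5 mm and 10.7 degrees, less where a joint would pass 70% of its speed; a pose out of reach is approached as far as the arm can. A call with a number of a shift or a turn outside -1 to 1 is refused whole. A call with a gripper value outside its range is refused whole. The fingers move at their own pace and stop on an object; "newtons" is the grip in N (left out, the last holds). Time passes only in rows, so rows that repeat a pose let the fingers close, or fill a call up. It gives the time, the measured TCP pose, the force, the opening and the grip force at its end, in the units of the state.
- ctrl.get_state(): the state, without advancing time (a new reading comes with each control period).
- ctrl.get_image(name): name is "scene" or "side" or "wrist"; returns a dict with "pixels" (420x560x3 uint8, red, green, blue), "fx", "fy", "cx", "cy" (pixels), "dist" ([k1, k2, p1, p2, k3] as OpenCV has them; the pictures are not rectified), "xyz" and "rotation" of the camera in the world; the wrist camera has in their place "tool_from_camera" (4x4, takes a point from camera to tool coordinates, whose origin is the TCP and whose axes are the flange's). Camera axes: x right, y up, looking along -z (the intrinsics and any distortion apply to the point x, -y, -z); pixel columns grow to the right and rows downward; lengths in m; the calibration is good to about 2 mm. A picture is of the moment at which its call begins: read the wrist's pose just before it. There is no depth.
- ctrl.close_job(): hands the job in; it is judged then, once.
The state is a dict: "time": time; "joint_positions": joint angles; "qd": joint speeds; "joint_torque": joint torques, N m; "position": TCP position; "tool_rot": TCP orientation; "ft_force": force on the tool from outside, world axes, zero at the start; "torque": the same for the moment, N m; "grip_width": opening from 0.0 (shut) to 1.0 (fully open); "grip_force": force on a finger pad.
Only numpy, scipy, OpenCV 4.12 (cv2) and the standard library are available. Lean on these libraries where they do the work, as an engineer would, in place of code of your own. Each camera call takes 0.05 s, during which the arm holds its last target. There are 200 camera calls.

TASK

On the tablet-testing bench, push the four-armed sampling wheel round by its arms with a finger, gently and without gripping it, until the blue arm points straight at the green-capped post, and take the finger away. Then, with the wheel standing there, press the orange start button right down and let it come back up. Leave the bottle, the jar and the beaker where they stand, and do not press the button before the blue arm is in place.

Things in the scene. Friction and masses are not known exactly. Their poses are not given: they have to be found in the camera images.
- wheel_base: the fixed foot of the sampling wheel: a white round foot 150 mm across and 34 mm high with a lilac band, carrying a 32 mm thick steel axle stub up to 50 mm. Its place on the bench varies; origin at the centre of its underside, on the wheel's vertical axis
- wheel: four-armed rotor. Origin on its vertical axis, 50 mm above the bench; x along the blue arm, z up. Turns either way, no stops within a turn, about 1.5 N at 65 mm radius, stays where left. Hub 48 mm across, top at 92 mm. Arms (1 blue, 3 aluminium, 90 degrees apart): bars 12 mm wide, 55 to 77 mm above the bench, free from 24 to 102 mm radius. End cups 36 mm across at 120 mm radius, top at 85 mm
- blue_cup (a point): centre of the top of the blue cup (36 mm across; the other cups are white), 120 mm from the wheel's axis and 85 mm above the bench; it turns with the wheel, x axis pointing outward along the blue arm, z up
- green_post: the detector post to be pointed at: fixed steel post with a round foot 40 mm across and a green cap 28 mm across from 40 to 60 mm above the bench, standing 170 mm from the wheel's axis, outside the reach of the cups. Origin at the centre of its underside. It may be at any one of the three post places
- yellow_post: the same post with a yellow cap, not to be pointed at; fixed
- red_post: the same post with a red cap, not to be pointed at; fixed
- console: fixed white control box 100 x 110 mm and 45 mm high with a lilac top, a black display and the orange button; origin at the centre of its underside
- start_top (a point): centre of the top of the orange start button (28 mm across), which stands in a black housing on the console; pressed straight down
- start (a joint): travel of the start button in m: 0 up, 0.006 fully down; sprung, about 5 N fully down, comes back up by itself
- bottle: loose amber bottle with black cap, 48 mm across, 90 mm high, origin under its centre; leave alone
- jar: loose white jar with blue cap, 52 mm across, 70 mm high, origin under its centre; leave alone
- beaker: loose open steel beaker, 64 mm across, 85 mm high, origin under its centre; leave alone
Things that resemble listed ones, but are neither listed nor needed, are in the scene too. Of the things that look like the console, take the one that is farthest from the robot's base at the start. What is shaped like the green_post but turquoise is not meant.

How it is judged:
By the outcome, as a careful person would: the job done as asked, in the order asked, and still so for the second after the job is handed in, with the robot touching nothing.
It also fails if it takes over 54 s, if anything falls off the work surface, if the arm or the gripper's body presses on something with over 40 N, if the wrist force passes 120 N, or if a joint passes its speed limit or range.

## Working session

There is one attempt and no reset: what is moved stays moved. The work goes in short steps, Python scripts to look and compute and a tool call to move; the robot and the scene stay as the last step left them, time stands still between calls to the robot, and variables do not carry over. Pictures are saved under pics/ and viewed, at most 10 in all, crops included, and the job is handed in when it is done.

Besides the shell and the picture viewer there is one more tool, called after "Request:" as a command line: name --argument value ..., lists and objects as JSON in quotes. jog_arm: Moves the arm, as the interface text tells. Its arguments: {"type":"object","properties":{"moves":{"type":"array"},"newtons":{"type":"number"}},"required":["moves"]}

```bash
mkdir -p pics; cat > h.py <<'E'
import numpy as np, cv2
from scipy.spatial.transform import Rotation as R
from bench import ctrl
def grab(n):
    s=ctrl.get_state(); i=ctrl.get_image(n)
    if n=="wrist":
        T=np.eye(4);T[:3,:3]=R.from_rotvec(s["tool_rot"]).as_matrix();T[:3,3]=s["position"]
        M=T@np.array(i["tool_from_camera"]); i["xyz"]=M[:3,3]; i["rotation"]=M[:3,:3]
    else:
        r=np.array(i["rotation"]); i["rotation"]=r if r.shape==(3,3) else R.from_rotvec(r).as_matrix()
    i["K"]=np.array([[i["fx"],0,i["cx"]],[0,i["fy"],i["cy"]],[0,0,1.]])
    return i
def ray(i,uv):
    p=cv2.undistortPoints(np.array([[uv]],float),i["K"],np.array(i["dist"],float))[0,0]
    d=i["rotation"]@np.array([p[0],-p[1],-1]); return np.array(i["xyz"]),d
def onz(i,uv,z):
    o,d=ray(i,uv); return o+d*(z-o[2])/d[2]
def save(i,n): cv2.imwrite("pics/"+n,cv2.cvtColor(i["pixels"],cv2.COLOR_RGB2BGR))
def blobs(i,lo,hi,amin=30):
    h=cv2.cvtColor(i["pixels"],cv2.COLOR_RGB2HSV); m=cv2.inRange(h,lo,hi)
    n,_,st,c=cv2.connectedComponentsWithStats(m)
    return [(c[k].round(1),st[k].tolist()) for k in range(1,n) if st[k,4]>=amin]
E
python3 - <<'E'
from h import *
print(ctrl.get_state(), ctrl.grasp_offset)
a=grab("scene");b=grab("side")
save(a,"sc0.png");save(b,"si0.png")
for i in (a,b): print(i["xyz"],i["rotation"],i["fx"],i["dist"])
E
```

```text
{'time': 0.0, 'joint_positions': array([ 1.22911452,  0.32180324, -0.07009565,  1.45168322,  0.02263713,
        1.37079868, -0.05693795]), 'qd': array([ 0.00036512,  0.00043776,  0.00099509, -0.00020335,  0.00056464,
        0.0014272 ,  0.00147029]), 'joint_torque': array([-4.85949731e-04, -4.91293502e+01, -4.04026229e-01, -3.12523592e+01,
       -6.37664529e-02,  4.39361797e-02,  1.47004666e-04]), 'position': array([ 0.22616242, -0.60878997,  0.22147032]), 'tool_rot': array([-3.09019420e+00, -5.55607286e-01,  7.32383651e-04]), 'ft_force': array([ 0.02709654, -0.40156644, -0.02191854]), 'torque': array([-0.00624885,  0.0182759 , -0.03393368]), 'grip_force': 0.0, 'grip_width': 0.9984411843500005} 0.0187
[1.33986142 0.06029305 0.81553669] [[-0.03797027 -0.67489164  0.7369393 ]
 [ 0.99905129 -0.04137662  0.01358255]
 [ 0.02132531  0.73675589  0.67582245]] 417.1190458159456 [-0.03899965  0.          0.          0.          0.        ]
[0.42994627 1.02044142 0.70519917] [[-0.99579815  0.04266335 -0.08103008]
 [-0.09135631 -0.52397353  0.84682098]
 [-0.0063294   0.85066537  0.52566944]] 545.0775156428988 [-0.00597036  0.          0.          0.          0.        ]
```

View pics/sc0.png

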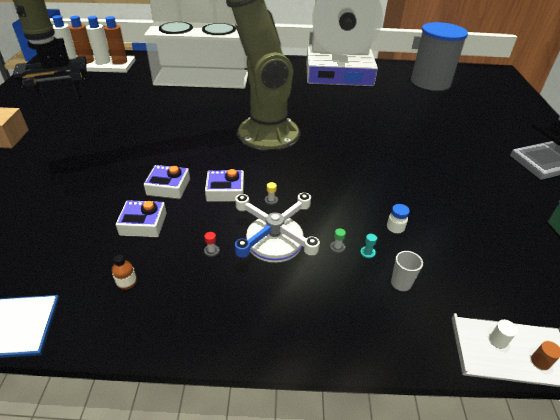

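View pics/si0.png

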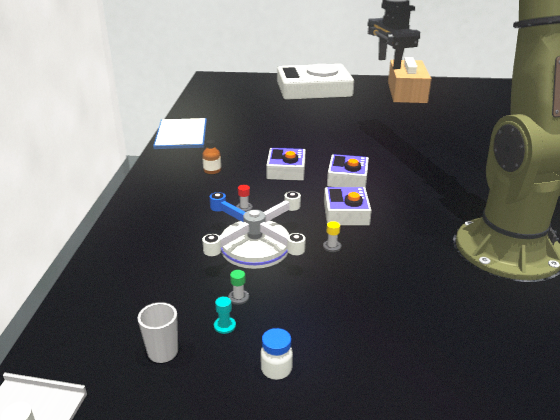

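The scene view shows the wheel hub at about (275,220), the blue cup at (242,246), the red post at (210,238), yellow at (271,187), green at (340,234), and three consoles on the left. The one at (141,217) is the nearest to the camera. The side view agrees.

```bash
python3 - <<'E'
from h import *
a=grab("scene");b=grab("side")
def tri(u,v):
    o1,d1=ray(a,u);o2,d2=ray(b,v)
    s=np.linalg.lstsq(np.c_[d1,-d2],o2-o1,rcond=None)[0]
    return (o1+s[0]*d1+o2+s[1]*d2)/2
C={"green":((50,120,60),(70,255,255),.05),"yellow":((24,150,80),(34,255,255),.05),"red":((0,200,80),(4,255,255),.05),"orange":((5,170,80),(18,255,255),.06),"blue":((105,180,50),(118,255,255),.085),"cyan":((82,150,60),(95,255,255),.05)}
for n,(lo,hi,z) in C.items():
    for nm,i in (("scene",a),("side",b)):
        for c,st in blobs(i,lo,hi,25):
            if 100<c[0]<430 and 130<c[1]<380: print(n,nm,c,st,onz(i,c,z).round(3))
for nm,u,v in (("hub",(275,218),(254,214)),): print(nm,tri(u,v))
for uv in ((242,246),(312,244),(304,200),(242,201)): print("cup",onz(a,(uv[0],uv[1]-3),.085).round(3))
for uv in ((219,200),(292,198),(296,241),(212,242)): print("cupside",onz(b,uv,.085).round(3))
E
```

```text
green scene [340.1 232.4] [335, 228, 11, 11, 80] [0.567 0.217 0.05 ]
green side [237.3 277.3] [230, 270, 15, 16, 212] [0.569 0.215 0.05 ]
yellow scene [271.2 187.6] [267, 182, 10, 11, 56] [0.394 0.03  0.05 ]
yellow side [332.9 227.9] [327, 222, 13, 13, 153] [0.386 0.029 0.05 ]
red scene [209.2 239.9] [204, 236, 10, 8, 26] [ 0.614 -0.117  0.05 ]
red side [242.9 187.2] [238, 185, 11, 6, 44] [ 0.604 -0.133  0.05 ]
orange scene [173.8 169.3] [169, 166, 10, 8, 56] [ 0.337 -0.267  0.06 ]
orange scene [231.4 172.5] [227, 169, 10, 8, 60] [ 0.342 -0.092  0.06 ]
orange scene [148.1 205.4] [143, 201, 11, 9, 64] [ 0.504 -0.301  0.06 ]
orange scene [122.2 269.6] [112, 261, 21, 17, 245] [ 0.73  -0.302  0.06 ]
orange side [211.  151.8] [204, 148, 15, 8, 90] [ 0.714 -0.303  0.06 ]
orange side [289.6 155.7] [285, 154, 10, 4, 31] [ 0.499 -0.296  0.06 ]
orange side [352.5 163.6] [348, 161, 10, 5, 33] [ 0.333 -0.263  0.06 ]
orange side [353.2 198.2] [348, 195, 12, 6, 41] [ 0.339 -0.084  0.06 ]
blue scene [400.3 210.6] [392, 204, 18, 15, 213] [0.511 0.377 0.085]
blue scene [250.1 242. ] [244, 236, 14, 12, 29] [ 0.648 -0.01   0.085]
blue scene [239.  250.4] [235, 242, 11, 15, 57] [ 0.677 -0.034  0.085]
blue side [220.7 203.5] [210, 194, 33, 21, 152] [0.634 0.005 0.085]
blue side [276.  345.1] [262, 328, 29, 27, 217] [0.478 0.417 0.085]
cyan scene [369.2 246.1] [360, 233, 18, 25, 271] [0.612 0.287 0.05 ]
cyan side [223.8 315.8] [213, 296, 23, 38, 612] [0.577 0.322 0.05 ]
hub [0.55675858 0.04539525 0.08488028]
cup [ 0.652 -0.029  0.085]
cup [0.636 0.139 0.085]
cup [0.472 0.122 0.085]
cup [ 0.486 -0.045  0.085]
cupside [ 0.64  -0.01   0.085]
cupside [ 0.479 -0.031  0.085]
cupside [0.461 0.135 0.085]
cupside [0.627 0.152 0.085]
```

```bash
cat >> h.py <<'E'
def todo(p,rv=None):
    s=ctrl.get_state(); Rm=R.from_rotvec(s["tool_rot"])
    out=np.r_[Rm.inv().apply(np.array(p)-s["position"])/.3, [0,0,0] if rv is None else (Rm.inv()*rv).as_rotvec()/(np.pi/3)]
    return out.round(3)
def down(yaw): # tool x at angle yaw in world, z down
    return R.from_euler("z",yaw,degrees=True)*R.from_euler("x",180,degrees=True)
E
python3 - <<'E'
from h import *
s=ctrl.get_state();m=R.from_rotvec(s["tool_rot"]).as_matrix();print(m.round(3))
w=ctrl.get_image("wrist");print(np.array(w["tool_from_camera"]).round(3),w["fx"],w["dist"])
print(todo((.557,.05,.33)), todo((.557,.05,.33),down(0)))
E
```

```text
[[ 0.937  0.348 -0.   ]
 [ 0.348 -0.937  0.001]
 [-0.    -0.001 -1.   ]]
[[-0.001  0.969  0.246  0.067]
 [ 1.     0.001  0.001  0.001]
 [ 0.001  0.246 -0.969 -0.163]
 [ 0.     0.     0.     1.   ]] 365.2149270614018 [-0.04863696  0.          0.          0.          0.        ]
[ 1.799 -1.676 -0.359  0.     0.     0.   ] [ 1.799e+00 -1.676e+00 -3.590e-01 -1.000e-03  0.000e+00  3.400e-01]
```

Request:
jog_arm --moves '[0.1, -0.09, -0.1, 0, 0, 0, -1, 0.25, -0.23, -0.2, 0, 0, 0, -1, 0.4, -0.37, -0.3, 0, 0, 0, -1, 0.55, -0.51, -0.36, 0, 0, 0, -1, 0.69, -0.64, -0.36, 0, 0, 0, -1, 0.82, -0.76, -0.36, 0, 0, 0, -1, 0.9, -0.84, -0.36, 0, 0, 0, -1, 0.97, -0.9, -0.36, 0, 0, 0, -1]'

```text
time: 1.25
position: [0.4057, -0.2529, 0.3308]
tool_rot: [3.091, 0.559, 0.0]
ft_force: [0.2, -0.6, 0.4]
grip_width: 0.172
grip_force: 0.0
```

Request:
jog_arm --moves '[0.15, -0.13, 0, 0, 0, 0.05, -1, 0.29, -0.25, 0, 0, 0, 0.1, -1, 0.43, -0.37, 0, 0, 0, 0.16, -1, 0.57, -0.49, 0, 0, 0, 0.22, -1, 0.7, -0.6, 0, 0, 0, 0.28, -1, 0.82, -0.7, 0, 0, 0, 0.34, -1, 0.88, -0.76, 0, 0, 0, 0.34, -1, 0.88, -0.76, 0, 0, 0, 0.34, -1]'

```text
time: 2.25
position: [0.5731, 0.0535, 0.3301]
tool_rot: [-3.14, -0.007, 0.001]
ft_force: [-1.1, 0.0, -0.0]
grip_width: 0.005
grip_force: 0.0
```

```bash
python3 - <<'E'
from h import *
w=grab("wrist");save(w,"w0.png")
for n,(lo,hi,z) in {"green":((50,120,40),(70,255,255),.06),"yellow":((24,150,60),(34,255,255),.06),"red":((0,180,60),(4,255,255),.06),"blue":((105,150,40),(120,255,255),.085)}.items():
    for c,st in blobs(w,lo,hi,60): print(n,c,st,onz(w,c,z).round(4))
g=cv2.cvtColor(w["pixels"],cv2.COLOR_RGB2GRAY)
s=ctrl.get_state();print(s["time"],s["position"],s["tool_rot"])
E
```

```text
green [152.  176.3] [136, 166, 26, 24, 137] [0.5712 0.2077 0.06  ]
blue [329.6 139.2] [297, 93, 79, 86, 787] [ 0.6171 -0.0009  0.085 ]
blue [ 27.3 242.3] [0, 229, 42, 36, 324] [0.4947 0.3595 0.085 ]
2.3 [0.57299717 0.05128557 0.33022688] [ 3.14147320e+00  2.50969795e-03 -1.21211122e-03]
```

View pics/w0.png

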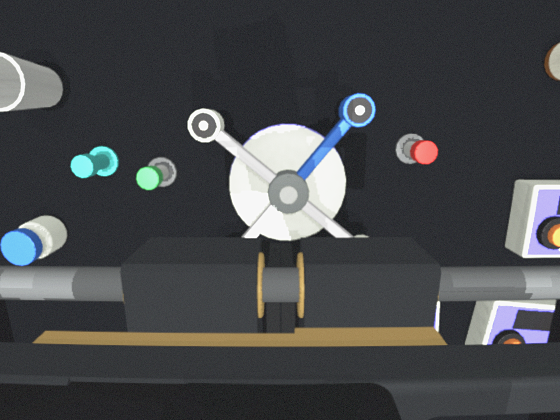

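The wrist view shows the hub top at (288,192), the blue cup at (359,110), a white cup at (205,125) and the green cap at (149,178). The fingers hide the lower part.

```bash
python3 - <<'E'
from h import *
w=grab("wrist")
H=onz(w,(288.5,191.5),.092);B=onz(w,(358.5,109.5),.085);W=onz(w,(205.5,125),.085);G=onz(w,(149,178),.06)
F=onz(w,(288,182),.034)
g=cv2.cvtColor(w["pixels"],cv2.COLOR_RGB2GRAY)
for box,r in (((288,192),(5,14)),((359,110),(4,20)),((205,125),(4,20))):
    x,y=box;c=cv2.HoughCircles(g[y-35:y+35,x-35:x+35],cv2.HOUGH_GRADIENT_ALT,1.5,5,param1=150,param2=.7,minRadius=r[0],maxRadius=r[1])
    if c is not None:print(box,[(x-35+q[0],y-35+q[1],q[2]) for q in c.reshape(-1,3)])
for n,p in zip("HBWGF",(H,B,W,G,F)): print(n,p.round(4))
# axis from two cups at 90deg, r=.12
m=(B+W)/2;d=(W-B)[:2];print("dist cups",np.linalg.norm(d)); 
n=np.array([-d[1],d[0]]);print("axis from cups",m[:2]+n/2)
for A in (H,F):print([np.degrees(np.arctan2(*(p-A)[1::-1])).round(1) for p in (B,W,G)],np.linalg.norm((G-A)[:2]),np.linalg.norm((B-A)[:2]))
E
```

```text
(288, 192) [(np.float32(286.0), np.float32(194.5), np.float32(8.996442))]
(359, 110) [(np.float32(357.0), np.float32(109.5), np.float32(13.375816))]
(205, 125) [(np.float32(201.5), np.float32(124.5), np.float32(14.0675125))]
H [0.5595 0.0414 0.092 ]
B [ 0.6487 -0.034   0.085 ]
W [0.6321 0.1324 0.085 ]
G [0.5696 0.2088 0.06  ]
F [0.5601 0.0408 0.034 ]
dist cups 0.16728028138517415
axis from cups [0.55721522 0.04090462]
[np.float64(-40.2), np.float64(51.4), np.float64(86.5)] 0.16769613627545718 0.11688242004168689
[np.float64(-40.2), np.float64(51.8), np.float64(86.8)] 0.1682644995978639 0.11603678569209162
```

Request:
jog_arm --moves '[-0.02, 0.15, 0.1, 0, 0, 0, -1, -0.02, 0.314, 0.2, 0, 0, 0, -1, -0.02, 0.314, 0.38, 0, 0, 0, -1, -0.02, 0.314, 0.55, 0, 0, 0, -1, -0.02, 0.314, 0.7, 0, 0, 0, -1, -0.02, 0.314, 0.84, 0, 0, 0, -1, -0.02, 0.314, 0.93, 0, 0, 0, -1, -0.02, 0.314, 0.933, 0, 0, 0, -1]'

```text
time: 3.35
position: [0.5648, -0.0455, 0.0488]
tool_rot: [3.141, -0.004, -0.007]
ft_force: [0.4, 0.4, 0.3]
grip_width: 0.005
grip_force: 0.0
```

```bash
cat >> h.py <<'E'
AX=np.array([.5585,.042])
def pt(th,rho=.075,gap=0):
    t=np.radians(th);u=np.array([np.cos(t),np.sin(t)]);n=np.array([-u[1],u[0]])
    s=.0095*abs(n[0])+.015*abs(n[1])
    return AX+rho*u-(.006+s+gap)*n
E
python3 - <<'E'
from h import *
p=ctrl.get_state()["position"];print(p)
for th in range(-50,84,8):
    q=pt(th);print(th,q.round(4),(todo([*q,.05]))[:3])
E
```

```text
[ 0.56476019 -0.045461    0.04875621]
-50 [ 0.5892 -0.0302] [ 0.081 -0.051 -0.005]
-42 [ 0.5985 -0.0257] [ 0.112 -0.066 -0.005]
-34 [ 0.6074 -0.0196] [ 0.142 -0.087 -0.005]
-26 [ 0.6155 -0.0121] [ 0.169 -0.112 -0.005]
-18 [ 0.6227 -0.0032] [ 0.193 -0.141 -0.005]
-10 [0.6285 0.0069] [ 0.212 -0.175 -0.005]
-2 [0.6327 0.0181] [ 0.226 -0.212 -0.005]
6 [0.6354 0.028 ] [ 0.235 -0.246 -0.005]
14 [0.6368 0.038 ] [ 0.239 -0.279 -0.005]
22 [0.6368 0.0483] [ 0.239 -0.313 -0.005]
30 [0.6353 0.0589] [ 0.234 -0.349 -0.005]
38 [0.6322 0.0695] [ 0.224 -0.384 -0.005]
46 [0.6273 0.0798] [ 0.207 -0.418 -0.005]
54 [0.6208 0.0894] [ 0.185 -0.45  -0.005]
62 [0.6126 0.0982] [ 0.158 -0.479 -0.005]
70 [0.603  0.1056] [ 0.126 -0.504 -0.005]
78 [0.5921 0.1115] [ 0.09  -0.524 -0.005]
```

Request:
jog_arm --moves '[0.05, -0.03, 0, 0, 0, 0, -1, 0.112, -0.066, 0, 0, 0, 0, -1, 0.142, -0.087, 0, 0, 0, 0, -1, 0.169, -0.112, 0, 0, 0, 0, -1, 0.193, -0.141, 0, 0, 0, 0, -1, 0.212, -0.175, 0, 0, 0, 0, -1, 0.226, -0.212, 0, 0, 0, 0, -1, 0.235, -0.246, 0, 0, 0, 0, -1]'

```text
time: 4.35
position: [0.6378, 0.0312, 0.0506]
tool_rot: [3.141, 0.0, -0.0]
ft_force: [-1.3, -1.2, 0.9]
grip_width: 0.007
grip_force: 0.8
```

Request:
jog_arm --moves '[0.004, -0.033, 0, 0, 0, 0, -1, 0.004, -0.067, 0, 0, 0, 0, -1, -0.001, -0.103, 0, 0, 0, 0, -1, -0.011, -0.138, 0, 0, 0, 0, -1, -0.028, -0.172, 0, 0, 0, 0, -1, -0.05, -0.204, 0, 0, 0, 0, -1, -0.077, -0.233, 0, 0, 0, 0, -1, -0.09, -0.245, 0, 0, 0, 0, -1]'

```text
time: 5.35
position: [0.6099, 0.1051, 0.0507]
tool_rot: [-3.141, -0.002, 0.0]
ft_force: [0.6, -0.7, -0.6]
grip_width: 0.004
grip_force: 0.6
```

```bash
python3 - <<'E'
from h import *
s=ctrl.get_state();print(s["time"],s["position"],s["ft_force"])
w=grab("wrist");a=grab("scene")
im=np.hstack([w["pixels"][:, :],cv2.resize(a["pixels"][150:270,180:370],(665,420))]);im=cv2.resize(im,(800,274))
cv2.imwrite("pics/p1.png",im[:,:,::-1])
E
```

```text
5.35 [0.6098992  0.10514134 0.0507262 ] [ 0.59639612 -0.69570538 -0.64024524]
```

View pics/p1.png

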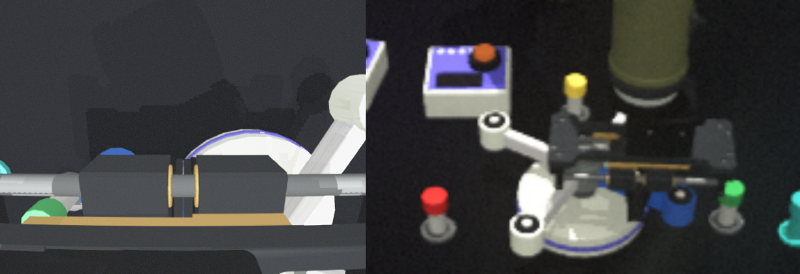

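Side-by-side view: the wrist half on the left, the scene crop on the right. The blue cup has come round to about 20° short of the green post. I'll push a little more, then back off and look from above.

Request:
jog_arm --moves '[-0.018, -0.008, 0, 0, 0, 0, -1, -0.036, -0.016, 0, 0, 0, 0, -1, -0.055, -0.023, 0, 0, 0, 0, -1, -0.068, -0.027, 0, 0, 0, 0, -1, -0.068, -0.027, 0, 0, 0, 0, -1, -0.02, -0.027, 0, 0, 0, 0, -1, 0.03, -0.02, 0, 0, 0, 0, -1, 0.03, -0.02, -0.15, 0, 0, 0, -1]'

```text
time: 6.45
position: [0.6189, 0.1079, 0.0921]
tool_rot: [3.141, -0.003, -0.012]
ft_force: [1.2, -0.4, 0.8]
grip_width: 0.002
grip_force: 0.0
```

Request:
jog_arm --moves '[0, 0, -0.15, 0, 0, 0, -1, 0, 0.05, -0.3, 0, 0, 0, -1, 0, 0.1, -0.48, 0, 0, 0, -1, 0, 0.12, -0.62, 0, 0, 0, -1, 0, 0.12, -0.74, 0, 0, 0, -1, 0, 0.12, -0.78, 0, 0, 0, -1, 0, 0.12, -0.78, 0, 0, 0, -1, 0, 0.12, -0.78, 0, 0, 0, -1]'

```text
time: 7.45
position: [0.6192, 0.0737, 0.3275]
tool_rot: [3.141, -0.0, -0.005]
ft_force: [-0.5, -0.2, 0.4]
grip_width: 0.007
grip_force: 0.0
```

```bash
cat > m.py <<'E'
from h import *
import sys
s=ctrl.get_state();print(s["time"],s["position"],s["ft_force"])
w=grab("wrist");im=w["pixels"]
def px(p):
    c=w["rotation"].T@(np.array(p)-w["xyz"]);return cv2.projectPoints(np.array([[c[0],-c[1],-c[2]]]),np.zeros(3),np.zeros(3),w["K"],np.array(w["dist"],float))[0][0,0]
print("hub px",px([*AX,.092]),"green px",px([.5695,.209,.06]))
for n,lo,hi in (("green",(45,80,30),(75,255,255)),("blue",(100,120,30),(122,255,255))):
    for c,st in blobs(w,lo,hi,60): print(n,c,st)
cv2.imwrite("pics/"+sys.argv[1],cv2.resize(im[80:290,90:370,::-1],(800,600),interpolation=cv2.INTER_CUBIC))
E
python3 m.py w1.png
```

```text
7.45 [0.61919355 0.07369471 0.3275147 ] [-0.45362674 -0.22690751  0.40947219]
hub px [307.43104573 231.91261439] green px [169.42467163 215.34126469]
green [168.8 213.4] [154, 202, 27, 26, 215]
blue [232.7 209.2] [189, 191, 98, 37, 648]
```

View pics/w1.png

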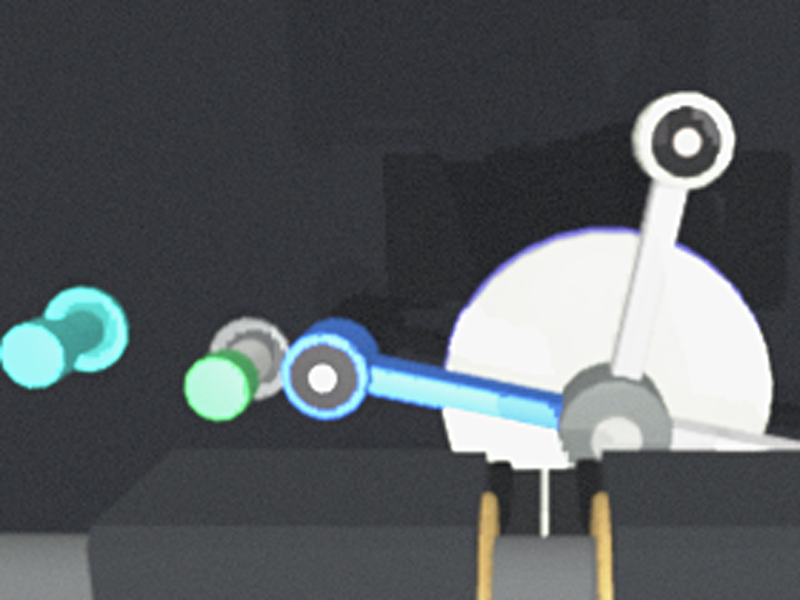

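The crop (scale 2.857, origin at (90,80)) shows the blue cup top at (325,376), a white cup at (685,140) and the green cap top at (217,386). The blue arm is a few degrees short.

```bash
python3 - <<'E'
from h import *
w=grab("wrist")
f=lambda x,y,z:onz(w,(90+x/2.857,80+y/2.857),z)[:2]
B=f(325,376,.085);W=f(685,140,.085);G=f(217,386,.06);H=f(615,431,.092)
Gf=f(250,358,.003)
a=lambda d:np.degrees(np.arctan2(d[1],d[0]))
d=W-B; ax=(B+W)/2+np.array([d[1],-d[0]])/2 ; ax2=(B+W)/2-np.array([d[1],-d[0]])/2
print(B,W,G,Gf,H,np.linalg.norm(d),"axis",ax,ax2)
print("blue via BW",a(B-W)-45+0, a(W-B)+135)
for A in (H,AX,ax,ax2): print(A,a(B-A),a(W-A),a(G-A),a(Gf-A),np.linalg.norm(G-A))
print("collinear err of cup relative: ",a(G-B))
E
```

```text
[0.58064458 0.1609622 ] [0.67335615 0.01916288] [0.56967147 0.21325482] [0.56811299 0.21468184] [0.55964921 0.04448453] 0.16941807311660825 axis [0.5561007  0.04370676] [0.69790003 0.13641832]
blue via BW 78.17755652329694 78.17755652329694
[0.55964921 0.04448453] 79.78202268565254 -12.554466186496269 86.60153691862286 87.15306787520075 0.16906760693577783
[0.5585 0.042 ] 79.45519433692894 -11.245591927976053 86.26771227582407 86.81370010223334 0.17161880273621222
[0.5561007  0.04370676] 78.17755652329697 -11.82244347670307 85.42375530599351 85.9811418539736 0.1700903002214017
[0.69790003 0.13641832] 168.17755652329694 -101.82244347670303 149.0693217359291 148.90939737476813 0.14948715696398904
collinear err of cup relative:  101.85103213942665
```

Request:
jog_arm --moves '[0, -0.12, 0.15, 0, 0, 0, -1, 0, -0.12, 0.3, 0, 0, 0, -1, 0, -0.12, 0.45, 0, 0, 0, -1, 0, -0.12, 0.6, 0, 0, 0, -1, 0, -0.12, 0.75, 0, 0, 0, -1, 0, -0.12, 0.88, 0, 0, 0, -1, 0, -0.12, 0.93, 0, 0, 0, -1, -0.03, -0.12, 0.93, 0, 0, 0, -1]'

```text
time: 8.55
position: [0.61, 0.1098, 0.0498]
tool_rot: [-3.141, 0.001, 0.003]
ft_force: [1.2, 0.0, 0.9]
grip_width: 0.005
grip_force: 0.0
```

Request:
jog_arm --moves '[-0.04, -0.004, 0, 0, 0, 0, -1, -0.065, -0.008, 0, 0, 0, 0, -1, -0.08, -0.01, 0, 0, 0, 0, -1, -0.09, -0.012, 0, 0, 0, 0, -1, -0.097, -0.015, 0, 0, 0, 0, -1, -0.101, -0.017, 0, 0, 0, 0, -1, -0.101, -0.017, 0, 0, 0, 0, -1, -0.05, -0.01, 0, 0, 0, 0, -1]'

```text
time: 9.55
position: [0.5951, 0.1132, 0.0503]
tool_rot: [3.141, 0.001, -0.002]
ft_force: [0.1, -0.9, -0.5]
grip_width: 0.011
grip_force: 0.0
```

Request:
jog_arm --moves '[0.05, 0, 0, 0, 0, 0, -1, 0.05, 0, -0.15, 0, 0, 0, -1, 0.05, 0.05, -0.3, 0, 0, 0, -1, 0.05, 0.12, -0.48, 0, 0, 0, -1, 0.05, 0.12, -0.65, 0, 0, 0, -1, 0.05, 0.12, -0.82, 0, 0, 0, -1, 0.05, 0.12, -0.93, 0, 0, 0, -1, 0.05, 0.12, -0.93, 0, 0, 0, -1]'

```text
time: 10.55
position: [0.6125, 0.0772, 0.3327]
tool_rot: [-3.141, 0.001, -0.008]
ft_force: [-0.8, 0.0, -0.2]
grip_width: 0.007
grip_force: 0.0
```

```bash
python3 m.py w2.png
```

```text
10.55 [0.61254555 0.07721911 0.33267002] [-0.76159615  0.01031244 -0.24753429]
hub px [310.57015884 226.82161344] green px [173.46522961 210.91769428]
green [171.8 209.8] [158, 198, 26, 26, 240]
blue [235.9 213.9] [191, 198, 98, 36, 686]
blue [ 45.2 263.1] [30, 260, 30, 7, 129]
```

View pics/w2.png

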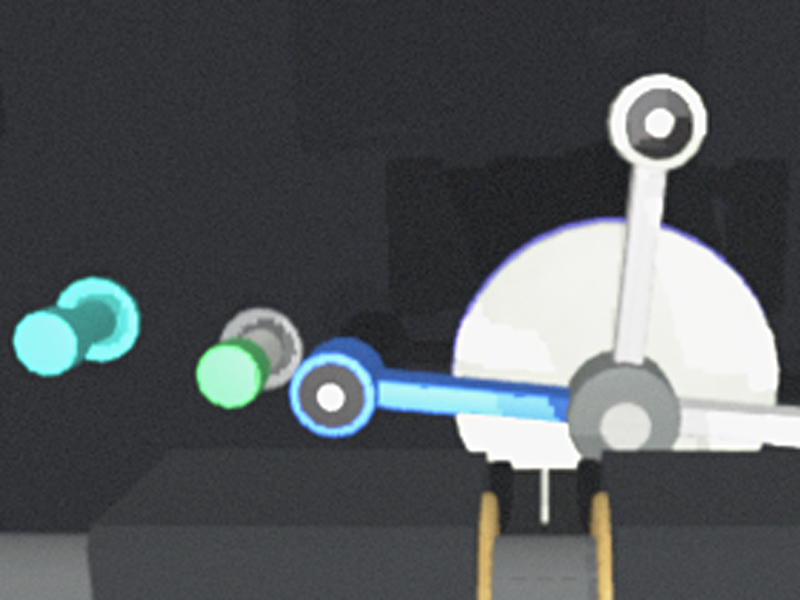

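The blue cup top is at (333,394), the white cup at (658,122), the green cap at (230,375) and the hub top at about (624,423) in the crop.

```bash
python3 - <<'E'
from h import *
w=grab("wrist")
f=lambda x,y,z:onz(w,(90+x/2.857,80+y/2.857),z)[:2]
# refine circle centres on colour masks
hsv=cv2.cvtColor(w["pixels"],cv2.COLOR_RGB2HSV)
B=f(333,394,.085);W=f(658,122,.085);G=f(231,375,.06);H=f(625,423,.092);Gf=f(262,348,.003)
a=lambda d:np.degrees(np.arctan2(d[1],d[0]))
d=W-B; ax=(B+W)/2+np.array([d[1],-d[0]])/2
print(B,W,G,Gf,H,np.linalg.norm(d),"axis",ax,"BWdir",a(d)+135)
for A in (H,AX,ax,np.array([.558,.0437])): print(A,a(B-A),a(W-A)+90,a(G-A),a(Gf-A))
# pure relative: scene/side view check
for n in ("scene","side"):
    i=grab(n)
    for nm,lo,hi,z in (("green",(50,120,60),(70,255,255),.05),):
        for c,st in blobs(i,lo,hi,25): print(n,nm,c,onz(i,c,z).round(4))
    u=i["pixels"]; x0,y0=(200,165) if n=="scene" else (170,160)
    cv2.imwrite(f"pics/{n}2.png",cv2.resize(u[y0:y0+150,x0:x0+200,::-1],(800,600),interpolation=cv2.INTER_CUBIC))
E
```

```text
[0.5661536  0.16212863] [0.6737004  0.03267207] [0.56776299 0.21113603] [0.56662597 0.21279296] [0.55589793 0.04378574] 0.168301262852959 axis [0.55519872 0.04362695] BWdir 84.7183057857876
[0.55589793 0.04378574] 85.0470835611769 84.61057852210837 85.9445415004336 86.36791865378264
[0.5585 0.042 ] 86.3545138474689 85.3707832682928 86.86524233346535 87.27604096776
[0.55519872 0.04362695] 84.71830578578762 84.7183057857876 85.71047690525982 86.13551143371947
[0.558  0.0437] 86.06150130538416 84.5553272409999 86.66293229905943 87.07969098781123
scene green [339.6 233.6] [0.5714 0.2155 0.05  ]
side green [237.2 277.3] [0.5688 0.2146 0.05  ]
```

View pics/side2.png

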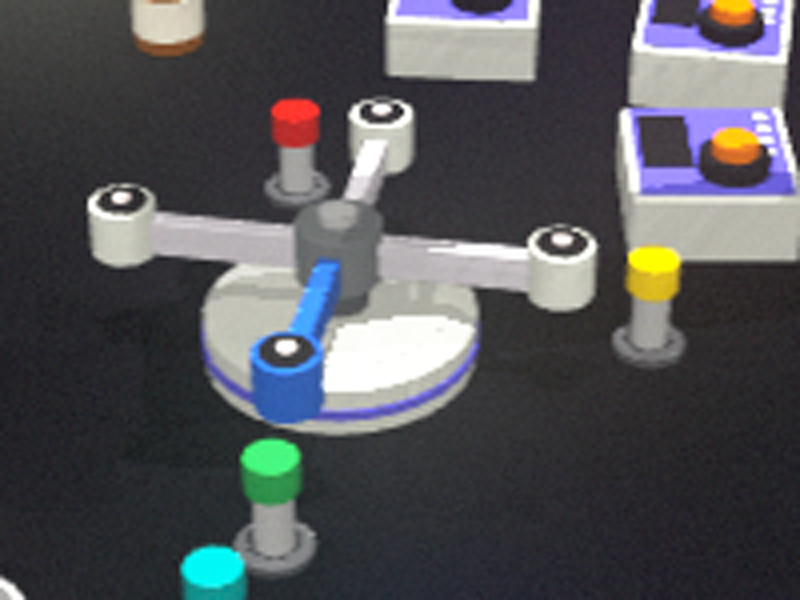

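The enlarged side view (scale 4, origin at (170,160)) shows all four cup tops: blue (287,348), white (380,111), (123,199) and (562,240). The green cap top is at (271,456).

```bash
python3 - <<'E'
from h import *
i=grab("side")
f=lambda x,y,z:onz(i,(170+x/4,160+y/4),z)[:2]
B,O,L,Rr=[f(*p,.085) for p in ((287,348),(380,111),(123,199),(562,240))]
G=f(271,456,.06);Gf=f(275,545,.003)
a=lambda d:np.degrees(np.arctan2(d[1],d[0]))
ax=(B+O+L+Rr)/4
print(ax,G,Gf,a(B-O),a(Rr-L)-90,a(G-ax),a(Gf-ax),np.linalg.norm(B-O),np.linalg.norm(Rr-L))
E
```

```text
[0.5541644  0.04542281] [0.56701163 0.21702362] [0.56748699 0.2145872 ] 84.63736696056371 84.8059531779133 85.71842755840127 85.49695161535216 0.238344182358371 0.2388211258433432
```

It is about 1° short, so I'll give it one tiny extra nudge using the same reference.

Request:
jog_arm --moves '[0, -0.12, 0.15, 0, 0, 0, -1, 0, -0.12, 0.3, 0, 0, 0, -1, 0, -0.12, 0.45, 0, 0, 0, -1, 0, -0.12, 0.6, 0, 0, 0, -1, 0, -0.12, 0.75, 0, 0, 0, -1, 0, -0.12, 0.88, 0, 0, 0, -1, 0, -0.12, 0.93, 0, 0, 0, -1, -0.03, -0.12, 0.93, 0, 0, 0, -1]'

```text
time: 11.8
position: [0.601, 0.1128, 0.0496]
tool_rot: [-3.141, 0.001, 0.003]
ft_force: [-0.6, 0.5, 0.1]
grip_width: 0.005
grip_force: 0.0
```

Request:
jog_arm --moves '[-0.03, -0.003, 0, 0, 0, 0, -1, -0.055, -0.005, 0, 0, 0, 0, -1, -0.066, -0.006, 0, 0, 0, 0, -1, -0.071, -0.007, 0, 0, 0, 0, -1, -0.0735, -0.008, 0, 0, 0, 0, -1, -0.0755, -0.0085, 0, 0, 0, 0, -1, -0.0755, -0.0085, 0, 0, 0, 0, -1, -0.03, -0.004, 0, 0, 0, 0, -1]'

```text
time: 12.8
position: [0.5922, 0.1144, 0.0504]
tool_rot: [3.141, 0.001, -0.002]
ft_force: [-0.4, 0.1, -0.6]
grip_width: 0.005
grip_force: 0.0
```

Request:
jog_arm --moves '[0.05, 0, 0, 0, 0, 0, -1, 0.05, 0, -0.15, 0, 0, 0, -1, 0.05, 0, -0.3, 0, 0, 0, -1, 0.05, 0.12, -0.42, 0, 0, 0, -1, 0.0, 0.3, -0.5, 0, 0, 0, -1, -0.05, 0.48, -0.55, 0, 0, 0, -1, -0.1, 0.65, -0.6, 0, 0, 0, -1, -0.15, 0.8, -0.6, 0, 0, 0, -1]'

```text
time: 13.8
position: [0.5482, -0.1284, 0.2322]
tool_rot: [3.141, -0.002, 0.004]
ft_force: [0.9, 0.4, 0.1]
grip_width: 0.01
grip_force: 0.0
```

```bash
python3 - <<'E'
from h import *
s=ctrl.get_state();print(s["time"],s["position"])
i=grab("side")
cv2.imwrite("pics/side3.png",cv2.resize(i["pixels"][160:310,170:370,::-1],(800,600),interpolation=cv2.INTER_CUBIC))
print(todo((.53,-.30,.24),down(0)))
E
```

```text
13.8 [ 0.54820262 -0.12843215  0.23215146]
[-0.046  0.545 -0.027  0.005  0.001 -0.01 ]
```

View pics/side3.png

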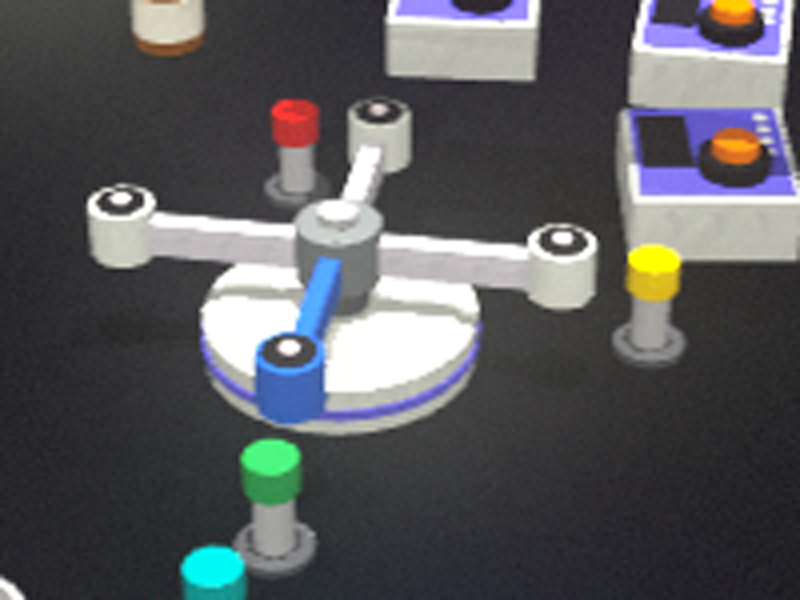

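The blue cup moved to (290,348) and the opposite one to (378,110). That is about +1°, so the arm is in line with the green post. Next, the button.

Request:
jog_arm --moves '[0, 0.15, -0.02, 0, 0, 0, -1, -0.02, 0.3, -0.02, 0, 0, 0, -1, -0.04, 0.42, -0.02, 0, 0, 0, -1, -0.04, 0.52, -0.02, 0, 0, 0, -1, -0.04, 0.545, -0.02, 0, 0, 0, -1, -0.04, 0.545, -0.02, 0, 0, 0, -1, -0.04, 0.545, -0.02, 0, 0, 0, -1, -0.04, 0.545, -0.02, 0, 0, 0, -1]'

```text
time: 14.85
position: [0.5361, -0.2878, 0.2369]
tool_rot: [-3.142, -0.003, -0.0]
ft_force: [0.1, -0.8, -0.0]
grip_width: 0.006
grip_force: 0.0
```

```bash
python3 - <<'E'
from h import *
s=ctrl.get_state();print(s["time"],s["position"],s["ft_force"])
w=grab("wrist");a=grab("scene")
save(w,"b.png")
for nm,i in (("w",w),("s",a)):
  for c,st in blobs(i,(5,170,80),(18,255,255),40):
    print(nm,c,st,onz(i,c,.06).round(4),onz(i,c,.065).round(4))
E
```

```text
14.85 [ 0.5360836  -0.28781994  0.23688685] [ 0.06630832 -0.80484957 -0.02992282]
s [80.9 43.2] [70, 24, 23, 39, 458] [-0.6461 -0.9389  0.06  ] [-0.6329 -0.9323  0.065 ]
s [173.5 169.4] [169, 166, 10, 8, 63] [ 0.3375 -0.2676  0.06  ] [ 0.3442 -0.2654  0.065 ]
s [231.4 172.5] [227, 169, 10, 8, 63] [ 0.3418 -0.0919  0.06  ] [ 0.3484 -0.0909  0.065 ]
s [148.  205.1] [143, 201, 11, 9, 80] [ 0.5027 -0.3015  0.06  ] [ 0.5083 -0.2991  0.065 ]
s [122.2 269.7] [112, 261, 21, 17, 243] [ 0.7305 -0.3023  0.06  ] [ 0.7345 -0.2999  0.065 ]
s [548.1 354.7] [535, 342, 25, 27, 416] [0.9037 0.6127 0.06  ] [0.9066 0.609  0.065 ]
```

View pics/b.png

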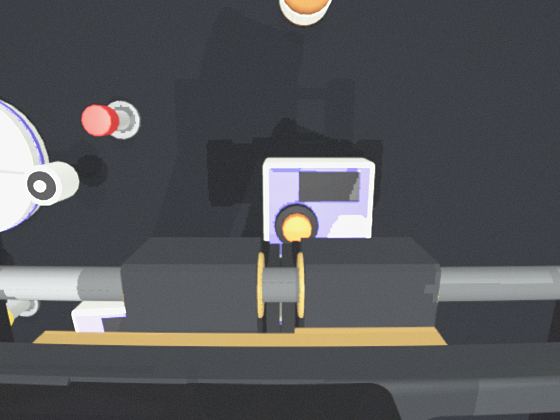

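The wrist view shows the far console, with its button centred near (297,228) and the fingers just below it.

```bash
python3 - <<'E'
from h import *
w=grab("wrist");a=grab("scene");b=grab("side")
for z in (.05,.055,.06,.065,.07): print(z,onz(w,(297,228),z).round(4),onz(a,(148,205),z).round(4),onz(b,(289.8,156),z).round(4))
print(todo((.5035,-.299,.09),down(0)),ctrl.get_state()["position"])
E
```

```text
0.05 [ 0.4957 -0.3059  0.05  ] [ 0.4912 -0.3064  0.05  ] [ 0.4997 -0.3148  0.05  ]
0.055 [ 0.4972 -0.3057  0.055 ] [ 0.4968 -0.304   0.055 ] [ 0.4992 -0.3046  0.055 ]
0.06 [ 0.4987 -0.3054  0.06  ] [ 0.5023 -0.3016  0.06  ] [ 0.4987 -0.2944  0.06  ]
0.065 [ 0.5003 -0.3052  0.065 ] [ 0.5079 -0.2992  0.065 ] [ 0.4981 -0.2842  0.065 ]
0.07 [ 0.5018 -0.3049  0.07  ] [ 0.5134 -0.2968  0.07  ] [ 0.4976 -0.2741  0.07  ]
[-0.107  0.033  0.489  0.    -0.     0.   ] [ 0.53563391 -0.28911008  0.23679162]
```

Request:
jog_arm --moves '[-0.06, 0.025, 0.05, 0, 0, 0, -1, -0.124, 0.053, 0.15, 0, 0, 0, -1, -0.124, 0.053, 0.28, 0, 0, 0, -1, -0.124, 0.053, 0.4, 0, 0, 0, -1, -0.124, 0.053, 0.5, 0, 0, 0, -1, -0.124, 0.053, 0.53, 0, 0, 0, -1, -0.124, 0.053, 0.53, 0, 0, 0, -1, -0.124, 0.053, 0.53, 0, 0, 0, -1]'

```text
time: 16.1
position: [0.4995, -0.3058, 0.0792]
tool_rot: [3.14, -0.0, 0.003]
ft_force: [0.3, -0.2, 0.9]
grip_width: 0.002
grip_force: 0.0
```

```bash
python3 - <<'E'
from h import *
s=[ctrl.get_state()["position"]];a=grab("scene");b=grab("side");s.append(ctrl.get_state()["position"]);print(s)
A=cv2.resize(a["pixels"][160:250,90:190],(400,360),interpolation=cv2.INTER_CUBIC);B=cv2.resize(b["pixels"][100:190,240:340],(400,360),interpolation=cv2.INTER_CUBIC)
cv2.imwrite("pics/press.png",np.hstack([A,B])[:,:,::-1])
E
```

```text
[array([ 0.49946281, -0.30582084,  0.07924289]), array([ 0.49929567, -0.30577994,  0.07912748])]
```

View pics/press.png

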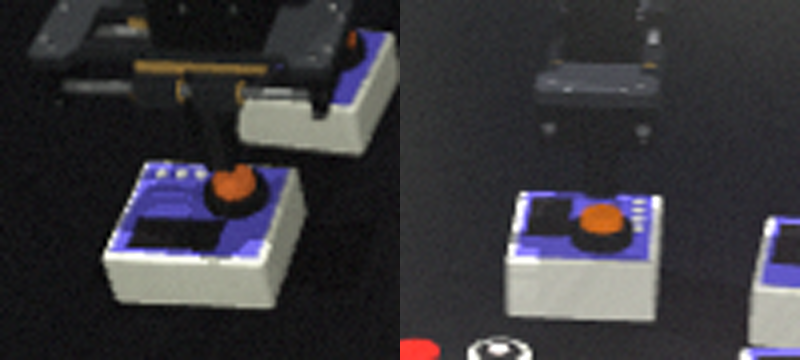

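The two crops show the finger right over the orange button in both views. Pressing slowly now.

Request:
jog_arm --moves '[0, 0, 0.03, 0, 0, 0, -1, 0, 0, 0.05, 0, 0, 0, -1, 0, 0, 0.06, 0, 0, 0, -1, 0, 0, 0.067, 0, 0, 0, -1, 0, 0, 0.073, 0, 0, 0, -1, 0, 0, 0.078, 0, 0, 0, -1, 0, 0, 0.08, 0, 0, 0, -1, 0, 0, 0.08, 0, 0, 0, -1]'

```text
time: 17.2
position: [0.499, -0.3057, 0.0607]
tool_rot: [3.138, -0.001, -0.001]
ft_force: [-13.9, 7.7, 43.3]
grip_width: 0.003
grip_force: 21.4
```

The force shows a hard stop at z≈0.061. I'll back off and read the force on the way up.

Request:
jog_arm --moves '[0, 0, -0.01, 0, 0, 0, -1, 0, 0, -0.018, 0, 0, 0, -1, 0, 0, -0.018, 0, 0, 0, -1, 0, 0, -0.018, 0, 0, 0, -1, 0, 0, -0.018, 0, 0, 0, -1, 0, 0, -0.018, 0, 0, 0, -1, 0, 0, -0.018, 0, 0, 0, -1, 0, 0, -0.018, 0, 0, 0, -1]'

```text
time: 18.2
position: [0.4988, -0.3056, 0.0613]
tool_rot: [3.14, -0.001, 0.001]
ft_force: [-4.9, 1.7, 15.4]
grip_width: 0.003
grip_force: 7.2
```

Request:
jog_arm --moves '[0, 0, -0.01, 0, 0, 0, -1, 0, 0, -0.01, 0, 0, 0, -1, 0, 0, -0.01, 0, 0, 0, -1, 0, 0, -0.01, 0, 0, 0, -1, 0, 0, -0.01, 0, 0, 0, -1, 0, 0, -0.01, 0, 0, 0, -1, 0, 0, -0.01, 0, 0, 0, -1, 0, 0, -0.01, 0, 0, 0, -1]'

```text
time: 19.2
position: [0.4987, -0.3056, 0.0622]
tool_rot: [3.141, -0.001, 0.001]
ft_force: [1.9, -1.5, 4.7]
grip_width: 0.005
grip_force: 2.2
```

At z = 0.062 the force is 4.7 N, which matches the spring almost fully compressed. The hard stop was therefore the button bottoming. Rising clear now.

Request:
jog_arm --moves '[0, 0, -0.01, 0, 0, 0, -1, 0, 0, -0.02, 0, 0, 0, -1, 0, 0, -0.04, 0, 0, 0, -1, 0, 0, -0.1, 0, 0, 0, -1, 0, 0, -0.2, 0, 0, 0, -1, 0, 0, -0.35, 0, 0, 0, -1, 0, 0, -0.45, 0, 0, 0, -1, 0, 0, -0.45, 0, 0, 0, -1]'

```text
time: 20.2
position: [0.5, -0.3058, 0.201]
tool_rot: [3.138, -0.0, 0.007]
ft_force: [0.5, -0.0, -0.1]
grip_width: 0.004
grip_force: 0.0
```

```bash
python3 - <<'E'
from h import *
i=grab("side");s=ctrl.get_state();print(s["time"],s["position"],s["ft_force"])
old=cv2.imread("pics/side3.png").astype(int)
new=cv2.resize(i["pixels"][160:310,170:370,::-1],(800,600),interpolation=cv2.INTER_CUBIC)
d=abs(new.astype(int)-old)[:, :620].max(2);print("wheel diff",(d>60).sum())
print(blobs(i,(105,180,50),(118,255,255),25), blobs(i,(5,170,80),(18,255,255),25))
E
```

```text
20.25 [ 0.49885909 -0.30533517  0.19882806] [-0.81946414 -0.5468439   0.56652724]
wheel diff 2221
[(array([275.8, 345.4]), [262, 328, 29, 27, 219])] [(array([210.9, 151.9]), [204, 148, 15, 8, 91]), (array([290. , 154.5]), [285, 151, 11, 7, 61]), (array([352.8, 162.2]), [348, 159, 11, 7, 63]), (array([353.2, 198.2]), [348, 195, 12, 6, 41])]
```

```bash
python3 - <<'E'
from h import *
i=grab("side")
old=cv2.cvtColor(cv2.imread("pics/side3.png"),cv2.COLOR_BGR2GRAY)
new=cv2.cvtColor(cv2.resize(i["pixels"][160:310,170:370,::-1],(800,600),interpolation=cv2.INTER_CUBIC),cv2.COLOR_BGR2GRAY)
for x,y in ((290,348),(378,111),(122,199),(562,240),(271,460),(295,115)):
    t=old[y-22:y+22,x-36:x+36];r=cv2.matchTemplate(new[y-34:y+34,x-48:x+48],t,cv2.TM_CCOEFF_NORMED)
    _,v,_,l=cv2.minMaxLoc(r);print((x,y),round(v,3),l[0]-12,l[1]-12)
E
```

```text
(290, 348) 1.0 0 0
(378, 111) 0.948 0 -1
(122, 199) 1.0 0 0
(562, 240) 1.0 0 0
(271, 460) 0.999 0 0
(295, 115) 0.96 1 -1
```

The wheel hasn't moved; the pixel difference was only shadow. Handing in.

```bash
python3 -c "
from bench import ctrl
print(ctrl.close_job())"
```

```text
the job is handed in; nothing more can be done
None
```

The job is handed in at about 20 s: the blue arm points at the green post to within about 1° by my camera measurements, and afterwards the start button on the farthest console was pressed to its stop and released, though that press peaked at about 43 N on the fingertips (limit: 40 N for the arm or gripper body) before I backed off.

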